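Unlock the tart press and hold its arm up

ROBOT

A 7-joint arm with a two-finger parallel gripper is mounted at the origin on a cart in front of the work surface, level with it; the furniture and walls round the work are solid. World frame = base frame: x ahead of the robot, y to its left, z up, the work surface at z = 0. Lengths are in m, angles in rad, forces in N, time in s.
With the tool pointing down it reaches from about 0.4 to 0.85 m from the base axis. Payload 10.4 kg.
Tool frame: the origin (TCP) lies at the very end of the fingers, on their centre line; the grasp point (between the pads) lies 19 mm behind it (r.pinch_z is the distance from the TCP to the grasp point, in m); z points along the fingers, y is the line along which they close (so a half turn about z gives the same grasp; the last joint's range is limited). The gripper opens to 87 mm and grips with 3 to 60 N. Pads are 19 mm wide; open, the fingers measure 117 mm over their backs; the gripper's body (75 mm by 190 mm) begins 51 mm behind the grasp point.
Start: joints at [1.287, 0.332, -0.065, 1.46, 0.022, 1.35, -0.088], TCP at [0.161, -0.604, 0.223] pointing down, gripper open.
Joint ranges: [-2.6, 2.6], [-0.5, 2.12], [-1.47, 1.34], [0.16, 2.42], [-1.27, 4.41], [0.06, 2.06], [-2.6, 2.6]. Speed limits (rad/s): [2.22, 2.22, 2.79, 2.79, 3.14, 3.14, 3.14].

INTERFACE

Orientations are given as a unit quaternion [x, y, z, w].
In Python, from bench import r, camera gives the robot as it stands. The module is installed in compiled form; this text tells all that it offers.
- The arm moves only by the shell command python3 -m pendant 'ROWS' [FORCE]. ROWS is JSON, a list of rows, each an object with "dp": the shift along the tool's x, y, z as a fraction of full scale, a list of three; "rotation": the turn, a rotation vector about the tool's x, y, z as a fraction of full scale, a list of three; "jaw": the opening, from 0 (shut) to 1 (fully open). A call has 1 to 8 rows; each row is the pose to reach, as a shift and turn from the pose commanded when the call began, along the tool's axes at that moment, turning the shorter way round; what a row does not reach only later rows make up. Full scale, the value 1, is 0.15 m for a shift and 2 pi rad for a turn. A row lasts 1/8 s, in which the tool goes at most 62.5 mm and 10.7 degrees, less where a joint would pass 70% of its speed; a pose out of reach is approached as far as the arm can. A call with a number of a shift or a turn outside -1 to 1 is refused whole. A call with a gripper value outside its range is refused whole. The fingers move at their own pace and stop on an object; FORCE is the grip in N (left out, the last holds). Time passes only in rows, so rows that repeat a pose let the fingers close. It gives the time, the measured TCP pose, the force, the opening and the grip force at its end, in the units of the state.
- r.read_state(): the state, without advancing time (a new reading comes with each control period).
- camera(name): name is "scene" or "top"; returns a dict with "image" (400x640x3 uint8, red, green, blue), "z_map" (400x640 float32, m along the optical axis (not along the pixel's ray), 0 where there is no reading), "mtx" (3x3 intrinsics, pixels), "distortion" ([k1, k2, p1, p2, k3] as OpenCV has them; the pictures are not rectified), "T" (4x4, takes a point from camera to world coordinates). Camera axes: x right, y down, z forward; pixel columns grow to the right and rows downward; lengths in m; the calibration is good to about 2 mm. A picture is of the moment at which its call begins.
- r.close_job(): hands the job in; it is judged then, once.
The state is a dict: "time": time; "joint_positions": joint angles; "joint_vel": joint speeds; "joint_torque": joint torques, N m; "ee_pos": TCP position; "eef_rot": TCP orientation; "ft_force": force on the tool from outside, world axes, zero at the start; "torque": the same for the moment, N m; "width": finger opening in m; "grip_force": force on a finger pad.
Only numpy, scipy, OpenCV 4.12 (cv2) and the standard library are available. Lean on these libraries where they do the work, as an engineer would, in place of code of your own. Each camera call takes 0.05 s, during which the arm holds its last target. There are 200 camera calls.

TASK

Unlock the bench tart press and hold its arm open: take the key with the flat rectangular head from the wooden stand, push it fully into the slot of the lock on the press and turn it clockwise to its stop; leave it in the lock. Then take the black grip on the arm, pull it sideways towards the lock against its spring so that the latch lets go of the ball, lift the arm until the grip is about 9 cm higher than it was, and finish while still holding it up there. Leave the round-headed key in its stand.

Things in the scene. Friction and masses are not known exactly. Their poses are not given: they have to be found in the camera images.
- press: Bench tart press, fixed on the table: aluminium base 236 x 90 x 12 mm with a hinged steel arm whose head sits on a ball stud, and a lock. Origin on the table under the base; x runs along the arm from front (ball, grip) to back (hinge), y towards the lock's side, z up. In this frame (mm): grip centre (-100, 0, 128), lock axis (-60, 100), hinge axis x 70, z 85.
- key_flat: The key to use: steel, upright in a well of the stand, 67 mm tall, 60 g. Origin at the middle of its blade's lower end, z up. Blade 18 (x) by 6 (y) mm, 22 mm long; round collar of 31 mm diameter at z 22 to 27 mm, resting on the stand's top; thin neck; flat rectangular head 34 mm along x, 10 mm thick along y, z 33 to 67 mm, to be gripped across its thickness (along y).
- key_round: A different steel key, to be left alone: same height and collar, but a round knob head of 26 mm diameter and a round peg of 14 mm. Stands in the other well of the stand; which well is which changes. Origin at the peg's lower end, z up.
- key_stand: Wooden stand, fixed, 110 x 50 x 30 mm tall, origin under its centre; two wells 26 mm either side of the centre along its x axis.
- lock_mouth (a point): Centre of the slot's mouth in the lock's round plug (in a dark 45 mm ring), 87 mm above the table. Its frame turns with the plug: x along the slot, y across, z up. Slot 20.5 mm (x) by 8.5 mm (y), 2 mm chamfers, deeper than the blade: pushed fully in, the key's collar rests on the top face and the blade's end is 22 mm below this point. The key fits either way round.
- lock (a joint): Turn of the lock plug in rad: 0 locked, 1.2 at its clockwise stop (seen from above); stays where it is left (0.04 N m friction). Starts at 0 to 0.12. The blade has about 0.15 rad of play in the slot. At the start its cam stops the latch from sliding; turned past about 1.0 it is out of the way.
- latch_grip (a point): Middle of the black grip on the arm's head: 34 mm along the arm (x), 18 mm wide (y), 44 mm tall, from 24 mm below this point (slide plate beneath) to 20 mm above. Frame as the press's (y towards the lock), tilting with the arm. Gripped across its 18 mm width it both pulls the latch and lifts the arm; the finger pads may pivot on it as the arm tilts.
- latch (a joint): Slide of the latch across the arm, in m: 0 shut (its claw under the ball), 0.014 pulled fully along the press's +y. Spring 3.6 N at 0 rising to 7.8 N at 0.014; the claw is clear of the ball beyond 0.0085. Once the arm's head is some 15 mm up, the latch no longer needs to be pulled.
- press_arm (a joint): Angle of the arm in rad: 0 down on the ball, grows as it is lifted, stop at 0.9. It falls down when let go. Arm with latch about 0.45 kg.
- press_arm_hinge (a point): The arm's hinge axis, 85 mm above the table, at the back; the axis runs along the press's y, the grip centre is 170 mm in front of it and 43 mm above it when the arm is down.
Things that resemble listed ones, but are neither listed nor needed, are in the scene too. Leave any turquoise look-alike of the key_flat alone.

How it is judged:
On the way, in this order (a step that is already met when the one before it is completed fails the run):
1. the flat-headed key is fully in the lock's slot (z of key_flat in the frame of lock_mouth below -0.018 m and horizontal distance between key_flat and lock_mouth below 0.005 m), for 0.2 s.
2. the lock is turned clockwise to its stop with the key (value of joint lock above 1.05 rad and z of key_flat in the frame of lock_mouth below -0.015 m), for 0.1 s.
3. the latch is pulled sideways clear of the ball while the arm is still down (value of joint latch above 0.008 m and value of joint press_arm below 0.12 rad), for 0.05 s.
4. the arm is lifted off the ball by its grip (value of joint press_arm above 0.25 rad and contact force between the fingers and latch above 1 N), for 0.05 s.
At the end, for the whole second after the job is handed in: The arm is held still by the fingers on its black grip, with the grip's centre at least 70 mm higher than at the start (128 mm above the table then); the lock is turned to within 0.2 rad of its stop with the flat-headed key still in it; the round-headed key stands where it was (within 20 mm) (height (world z) of latch_grip above 0.198 m and velocity of joint press_arm between -0.1 and 0.1 rad/s and contact force between the fingers and latch above 1 N and value of joint lock above 1 rad and z of key_flat in the frame of lock_mouth below -0.012 m and horizontal distance between key_flat and lock_mouth below 0.006 m and distance of key_round from where it was at the start of the episode below 0.02 m); the arm keeps its last pose, push and grip.
It fails at once if the round-headed key is taken out of its stand or knocked over (distance of key_round from where it was at the start of the episode above 0.02 m).
It also fails if it takes over 58 s, if anything falls off the work surface, if the arm or the gripper's body presses on something with over 40 N, if the wrist force passes 120 N, or if a joint passes its speed limit or range.

## Working session

There is one attempt and no reset: what is moved stays moved. The work goes in short steps, Python scripts to look and compute and a shell command to move; the robot and the scene stay as the last step left them, time stands still between calls to the robot, and variables do not carry over. Pictures are saved under pics/ and viewed, at most 10 in all, crops included, and the job is handed in when it is done.

```bash
mkdir -p pics
python3 - <<'E'
from bench import r,camera
import cv2,numpy as np
for n in("scene","top"):
    c=camera(n); cv2.imwrite(f"pics/{n}0.png",c["image"][:,:,::-1]); np.savez(f"{n}0.npz",**c)
    print(n,c["mtx"].round(1).tolist(),c["distortion"],c["T"].round(3).tolist())
print(r.read_state(),r.pinch_z)
E
```

```text
scene [[443.0, 0.0, 320.5], [0.0, 443.0, 203.8], [0.0, 0.0, 1.0]] [-0.06229967  0.          0.          0.          0.        ] [[0.9, -0.265, 0.346, 0.284], [-0.435, -0.511, 0.741, -0.71], [-0.02, -0.818, -0.575, 0.579], [0.0, 0.0, 0.0, 1.0]]
top [[407.4, 0.0, 319.2], [0.0, 407.4, 203.0], [0.0, 0.0, 1.0]] [-0.07769674  0.          0.          0.          0.        ] [[0.005, -0.991, 0.135, 0.457], [-1.0, -0.008, -0.023, -0.07], [0.023, -0.135, -0.991, 0.993], [0.0, 0.0, 0.0, 1.0]]
{'time': 0.1, 'joint_positions': array([ 1.28741796,  0.33281156, -0.06467991,  1.46081096,  0.02160143,
        1.3499064 , -0.08848549]), 'joint_vel': array([-0.00145386, -0.0006801 , -0.00049544, -0.0025621 ,  0.00065751,
        0.00033827,  0.00122068]), 'joint_torque': array([ 1.28261716e-03, -6.24546933e+01,  2.44543614e-02, -3.90718853e+01,
       -6.14195969e-02,  3.65304714e-02,  6.27730537e-05]), 'ee_pos': array([ 0.16104621, -0.60355527,  0.22185379]), 'eef_rot': array([ 9.91510261e-01,  1.30026984e-01, -1.11572788e-04, -6.10382201e-04]), 'ft_force': array([0.6705535 , 0.56772154, 1.10651684]), 'torque': array([ 0.04433532, -0.05009563, -0.01583899]), 'grip_force': 0.0, 'width': 0.08724926878655617} 0.0187
```

View pics/scene0.png

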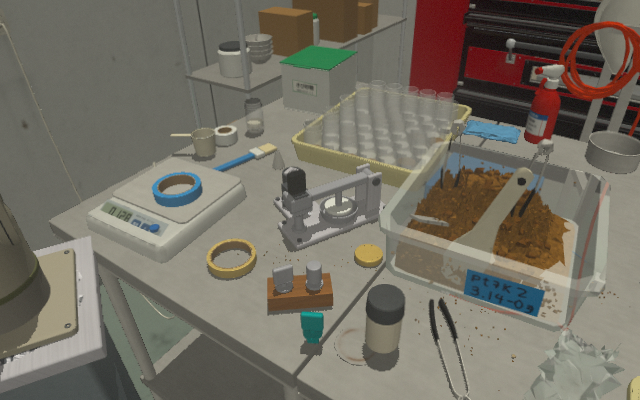

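View pics/top0.png

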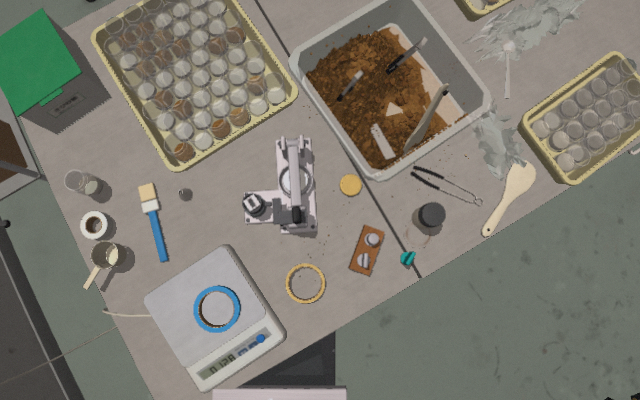

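The flat key is at scene (283,278) / top (363,261), and the round key at scene (314,276) / top (372,239). The turquoise look-alike lies at scene (312,325) / top (408,258). The steel key in the stand with the rectangular head fits the description. On the press, the lock is at top (255,204) and the grip at (296,214). Next I'll confirm with one enlarged crop and work out 3D positions.

```bash
cat > h.py <<'E'
import numpy as np,cv2
def cloud(c):
    h,w=c["z_map"].shape
    g=np.stack(np.meshgrid(np.arange(w),np.arange(h)),-1).astype(np.float32).reshape(-1,1,2)
    n=cv2.undistortPoints(g,c["mtx"],c["distortion"]).reshape(h,w,2)
    z=c["z_map"][...,None]
    return np.concatenate([n*z,z],-1)@c["T"][:3,:3].T+c["T"][:3,3]
def px(c,P):
    Ti=np.linalg.inv(c["T"]); return cv2.projectPoints(np.float64(P).reshape(-1,1,3),cv2.Rodrigues(Ti[:3,:3])[0],Ti[:3,3],c["mtx"],c["distortion"])[0].reshape(-1,2)
def ray(c,uv,z):
    n=cv2.undistortPoints(np.float64(uv).reshape(-1,1,2),c["mtx"],c["distortion"]).reshape(-1,2)
    d=np.c_[n,np.ones(len(n))]@c["T"][:3,:3].T; o=c["T"][:3,3]
    return o+d*((z-o[2])/d[:,2])[:,None]
E
python3 - <<'E'
import numpy as np,cv2
from h import *
t=np.load("top0.npz");s=np.load("scene0.npz")
a=cv2.resize(t["image"][185:285,235:395],None,fx=5,fy=5,interpolation=cv2.INTER_CUBIC)
cv2.imwrite("pics/crop_t.png",a[:,:,::-1])
a=cv2.resize(s["image"][155:315,220:400],None,fx=3.7,fy=3.7,interpolation=cv2.INTER_CUBIC)
cv2.imwrite("pics/crop_s.png",a[:,:,::-1])
Pt=cloud(t);Ps=cloud(s)
for nm,P,(u,v) in [("flat",Pt,(363,261)),("round",Pt,(372,239)),("lock",Pt,(255,204)),("grip",Pt,(296,214)),("stand",Pt,(367,250)),("flat s",Ps,(283,278)),("round s",Ps,(314,270)),("grip s",Ps,(293,175))]:
    print(nm,P[v-1:v+2,u-1:u+2].reshape(-1,3).mean(0).round(4))
def box(P,x,y,z):
    m=(P[...,0]>x[0])&(P[...,0]<x[1])&(P[...,1]>y[0])&(P[...,1]<y[1])&(P[...,2]>z[0])&(P[...,2]<z[1]); return m
for nm,P in(("t",Pt),("s",Ps)):
    Q=P[220:275,340:395] if nm=="t" else P[255:315,260:340]
    Q=Q.reshape(-1,3)
    for lo,hi in((.025,.034),(.065,.08)):
        k=Q[(Q[:,2]>lo)&(Q[:,2]<hi)]; 
        if len(k): print(nm,lo,len(k),k.mean(0).round(4),cv2.minAreaRect((k[:,:2]*1000).astype(np.float32)))
E
```

```text
flat [ 0.451  -0.1918  0.0597]
round [ 0.5005 -0.2107  0.0745]
lock [0.578  0.0546 0.0761]
grip [ 0.5482 -0.0411  0.1471]
stand [ 0.4767 -0.2055  0.0288]
flat s [ 0.4495 -0.2001  0.0553]
round s [ 0.4959 -0.224   0.0739]
grip s [ 0.5377 -0.0475  0.1481]
t 0.025 733 [ 0.4776 -0.2039  0.0289] ((478.6499328613281, -205.60617065429688), (50.7457275390625, 110.02180480957031), 70.00556182861328)
t 0.065 174 [ 0.4834 -0.2068  0.0729] ((476.42266845703125, -205.25985717773438), (24.840721130371094, 81.43582916259766), 72.10645294189453)
s 0.025 1024 [ 0.4729 -0.2121  0.0303] ((475.59954833984375, -204.0887451171875), (54.422122955322266, 110.03047180175781), 69.27120971679688)
s 0.065 422 [ 0.4725 -0.2209  0.072 ] ((461.79107666015625, -249.43923950195312), (110.890625, 80.73857116699219), 76.5295639038086)
```

View pics/crop_t.png

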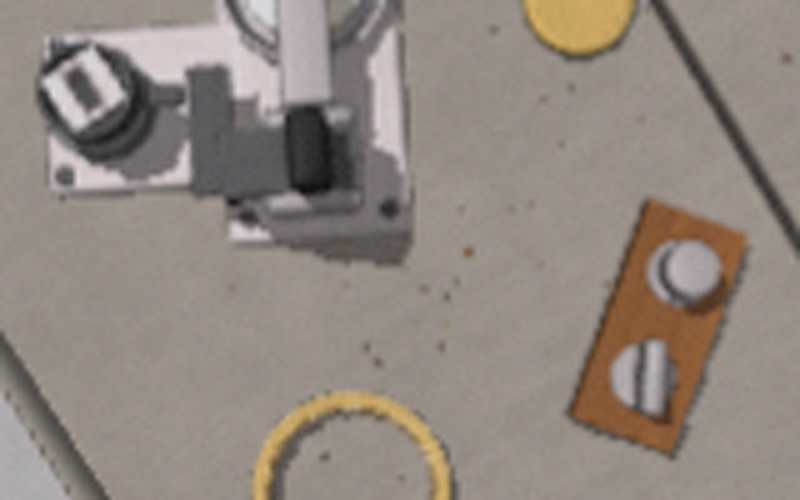

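View pics/crop_s.png

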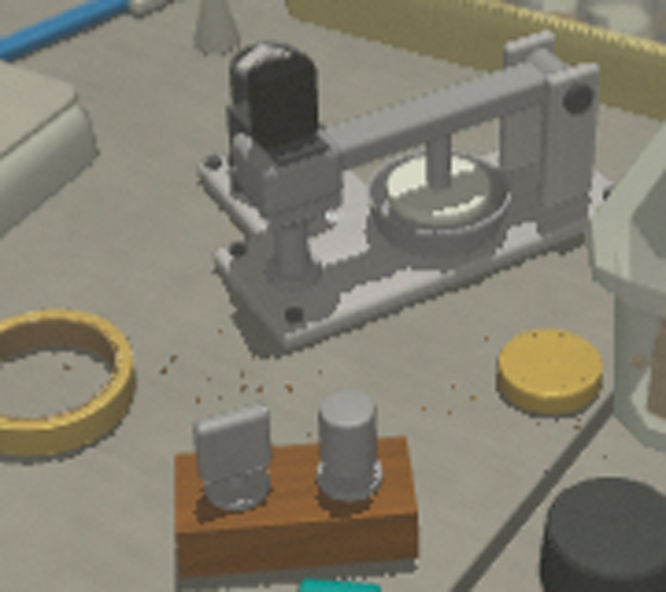

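The crops confirm it: the thin flat head is at top-crop (650,378), nearer the robot in the stand, and the round knob is at (690,270). The slot sits in a bright plug at top-crop (87,88). Next I'll rectify the relevant planes to get precise angles.

Run:
```python
import numpy as np,cv2
from h import *
t=np.load("top0.npz");s=np.load("scene0.npz")
def rect(c,x,y,z,half,n=260):
    # image right = -y, down = -x
    g=np.linspace(-half,half,n); Y,X=np.meshgrid(y-g,x-g)
    m=px(c,np.stack([X,Y,np.full_like(X,z)],-1)).astype(np.float32).reshape(n,n,2)
    im=cv2.remap(c["image"],m[...,0],m[...,1],cv2.INTER_CUBIC)
    for k in range(0,n,52): im[k,:6]=im[:6,k]=(255,0,0)
    cv2.line(im,(130,0),(130,8),(0,255,0));cv2.line(im,(0,130),(8,130),(0,255,0)); return im
rows=[]
for c in(t,s):
    rows.append(np.hstack([rect(c,.580,.056,.087,.026),rect(c,.452,-.197,.075,.026),rect(c,.548,-.041,.148,.026)]))
cv2.imwrite("pics/rect.png",np.vstack(rows)[:,:,::-1])
Pt=cloud(t);Ps=cloud(s)
for nm,P in(("t",Pt),("s",Ps)):
  Q=P.reshape(-1,3)
  def f(name,cx,cy,r,lo,hi):
    m=(np.hypot(Q[:,0]-cx,Q[:,1]-cy)<r)&(Q[:,2]>lo)&(Q[:,2]<hi); k=Q[m]
    if len(k)<6: print(nm,name,len(k));return
    R=cv2.minAreaRect((k[:,:2]*1000).astype(np.float32)); print(nm,name,len(k),(k.mean(0)*1000).round(1),np.round(R[0],1),np.round(R[1],1),round(R[2],1))
  f("head",.452,-.197,.03,.067,.082); f("headall",.452,-.197,.028,.045,.082)
  f("round",.500,-.212,.025,.066,.082); f("plug",.58,.056,.04,.082,.095); f("griptop",.548,-.041,.035,.142,.155); f("grip all",.548,-.041,.03,.125,.155)
  f("base",.62,-.03,.2,.008,.016); f("armtop",.6,-.04,.2,.098,.122)
```

```text
t head 69 [ 454.8 -196.3   73.1] [ 454.4 -197. ] [ 9.5 33.8] 88.7
t headall 87 [ 454.3 -195.3   69.7] [ 454.4 -196.2] [10.  33.9] 85.1
t round 103 [ 502.9 -214.    72.9] [ 502.9 -214.3] [25.  22.8] 89.7
t plug 204 [580.8  61.4  85.1] [581.5  61.6] [41.3 43.1] 1.9
t griptop 133 [549.6 -41.6 146. ] [549.6 -40.9] [32.  16.9] 0.7
t grip all 143 [548.8 -41.7 145.2] [549.2 -41.6] [33.8 17.7] 5.2
t base 2146 [616.3 -43.4  11. ] [626.1 -35.4] [392.  289.6] 42.5
t armtop 1479 [ 664.8 -124.2  112.1] [638.9 -75.7] [227.4 249.2] 40.9
s head 145 [ 450.  -197.7   73.3] [ 450.8 -195.6] [12.  33.8] 88.7
s headall 340 [ 449.5 -198.8   63.6] [ 450.7 -195.9] [12.5 34.2] 86.7
s round 184 [ 498.3 -216.8   73.8] [ 499.  -214.8] [25.5 23.9] 83.5
s plug 96 [573.4  69.   86.9] [573.9  69.7] [45.2 26.5] 21.2
s griptop 128 [544.2 -44.3 147.2] [544.7 -41.9] [33.1 20.7] 9.9
s grip all 270 [543.3 -46.2 140. ] [544.7 -41.8] [33.8 21. ] 7.7
s base 2401 [608.5 -64.1  12.7] [618.7  -3. ] [355.7 300.5] 56.0
s armtop 1446 [ 655.8 -129.3  112.9] [659.5 -75.8] [219.  259.3] 30.1
```

View pics/rect.png

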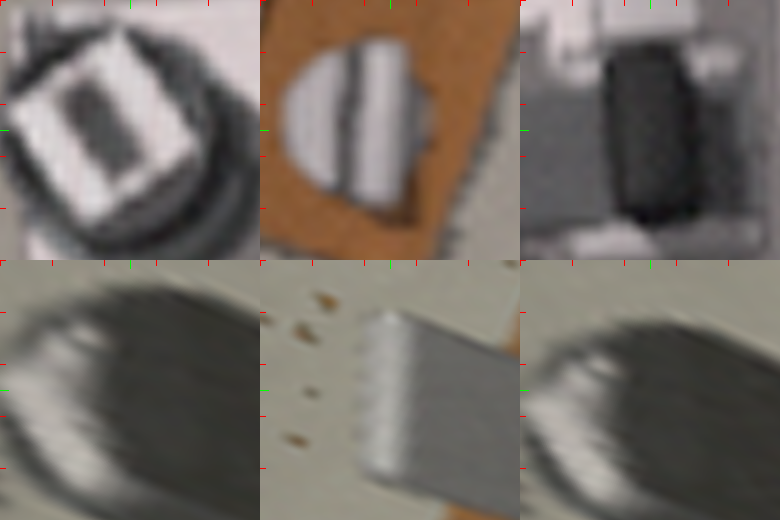

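```bash
cat >> h.py <<'E'
def go(x,y,z,yaw,tilt=0):
    "rows units from measured pose to a tool-down target (yaw deg of tool x)"
    from bench import r
    from scipy.spatial.transform import Rotation as R
    s=r.read_state(); A=R.from_quat(s["eef_rot"]); B=R.from_euler("z",yaw,degrees=True)*R.from_rotvec([np.pi,0,0])
    d=A.inv().apply(np.array([x,y,z])-s["ee_pos"])/.15; w=(A.inv()*B).as_rotvec()/(2*np.pi)
    ax=A.as_matrix()[:,0]
    print("t",round(s["time"],2),"ee",s["ee_pos"].round(4),"yaw",np.degrees(np.arctan2(ax[1],ax[0])).round(2),"F",s["ft_force"].round(1),"w",round(s["width"],4),"g",round(float(s["grip_force"]),1))
    print("dp",d.round(3),"rot",w.round(4), "q",s["joint_positions"].round(2))
E
python3 -m pendant '[{"dp":[0.86,-0.71,0],"rotation":[0,0,0],"jaw":1},{"dp":[0.86,-0.71,0],"rotation":[0,0,0],"jaw":1},{"dp":[0.86,-0.71,0],"rotation":[0,0,0],"jaw":1},{"dp":[0.86,-0.71,0],"rotation":[0,0,0],"jaw":1}]' 10
python3 -m pendant '[{"dp":[0.86,-0.71,0],"rotation":[0,0,0],"jaw":1},{"dp":[0.86,-0.71,0],"rotation":[0,0,0],"jaw":1},{"dp":[0.86,-0.71,0],"rotation":[0,0,0],"jaw":1},{"dp":[0.86,-0.71,0],"rotation":[0,0,0],"jaw":1}]'
python3 -c "from h import *;go(.4525,-.1965,.14,-2)"
```

```text
time: 0.6
ee_pos: [0.261, -0.465, 0.2227]
eef_rot: [0.991, 0.133, 0.0, -0.0]
ft_force: [0.5, -0.1, -0.1]
width: 0.0871
grip_force: 0.0
time: 1.1
ee_pos: [0.3572, -0.3295, 0.2226]
eef_rot: [0.991, 0.132, 0.0, -0.0]
ft_force: [0.1, -0.7, 0.9]
width: 0.0866
grip_force: 0.0
t 1.1 ee [ 0.3572 -0.3295  0.2226] yaw 15.21 F [ 0.1 -0.7  0.9] w 0.0866 g 0.0
dp [ 0.846 -0.689  0.551] rot [-0.     -0.0001  0.0478] q [ 0.96  0.04 -0.31  1.8   0.01  1.3  -0.66]
```

```bash
python3 -m pendant '[{"dp":[0.85,-0.69,0.2],"rotation":[0,0,0.02],"jaw":1},{"dp":[0.85,-0.69,0.55],"rotation":[0,0,0.048],"jaw":1},{"dp":[0.85,-0.69,0.55],"rotation":[0,0,0.048],"jaw":1},{"dp":[0.85,-0.69,0.55],"rotation":[0,0,0.048],"jaw":1},{"dp":[0.85,-0.69,0.55],"rotation":[0,0,0.048],"jaw":1},{"dp":[0.85,-0.69,0.55],"rotation":[0,0,0.048],"jaw":1}]'
python3 -c "from h import *;go(.4525,-.1965,.041,-2)"
```

```text
time: 1.85
ee_pos: [0.4517, -0.2008, 0.1407]
eef_rot: [1.0, -0.022, 0.0, 0.001]
ft_force: [0.1, 0.5, -0.1]
width: 0.0872
grip_force: 0.0
t 1.85 ee [ 0.4517 -0.2008  0.1407] yaw -2.5 F [ 0.1  0.5 -0.1] w 0.0872 g 0.0
dp [ 0.004 -0.03   0.665] rot [ 0.0002 -0.0001 -0.0014] q [ 0.76  0.14 -0.46  1.88  0.07  1.13 -1.34]
```

```bash
python3 -m pendant '[{"dp":[0,-0.03,0.3],"rotation":[0,0,0],"jaw":1},{"dp":[0,-0.03,0.6],"rotation":[0,0,0],"jaw":1},{"dp":[0,-0.03,0.66],"rotation":[0,0,0],"jaw":1},{"dp":[0,-0.03,0.66],"rotation":[0,0,0],"jaw":1},{"dp":[0,-0.03,0.66],"rotation":[0,0,0],"jaw":1}]'
python3 - <<'E'
from h import *;go(.4525,-.1965,.041,-2)
from bench import camera
a=[]
for n,(u,v) in(("top",(363,250)),("scene",(290,270))):
    c=camera(n);a.append(cv2.resize(c["image"][v-45:v+45,u-60:u+60],None,fx=3.3,fy=3.3,interpolation=cv2.INTER_CUBIC))
cv2.imwrite("pics/g.png",np.hstack(a)[:,:,::-1])
E
```

```text
time: 2.48
ee_pos: [0.4534, -0.1951, 0.0429]
eef_rot: [1.0, -0.021, 0.001, 0.001]
ft_force: [0.6, -0.5, 0.7]
width: 0.0871
grip_force: 0.0
t 2.48 ee [ 0.4534 -0.1951  0.0429] yaw -2.37 F [ 0.6 -0.5  0.7] w 0.0871 g 0.0
dp [-0.006  0.01   0.013] rot [ 0.0002 -0.0004 -0.001 ] q [ 0.73  0.27 -0.45  1.98  0.15  0.93 -1.42]
```

View pics/g.png

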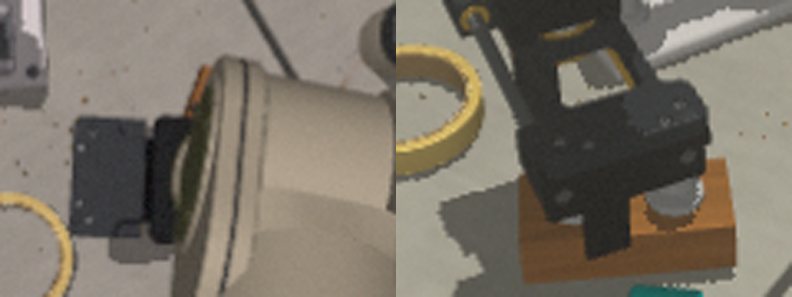

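The scene crop shows the near finger (600,220) in front of the flat key, with the round key (675,195) clear of it. I'll close and lift.

```bash
python3 -m pendant '[{"dp":[0,0,0],"rotation":[0,0,0],"jaw":0},{"dp":[0,0,0],"rotation":[0,0,0],"jaw":0},{"dp":[0,0,0],"rotation":[0,0,0],"jaw":0},{"dp":[0,0,0],"rotation":[0,0,0],"jaw":0},{"dp":[0,0,0],"rotation":[0,0,0],"jaw":0},{"dp":[0,0,0],"rotation":[0,0,0],"jaw":0},{"dp":[0,0,0],"rotation":[0,0,0],"jaw":0},{"dp":[0,0,0],"rotation":[0,0,0],"jaw":0}]' 30
python3 -c "from h import *;go(.58,.061,.19,34.5)"
```

```text
time: 3.58
ee_pos: [0.4522, -0.1942, 0.0411]
eef_rot: [1.0, -0.02, 0.0, 0.0]
ft_force: [-0.3, -0.1, -0.7]
width: 0.0152
grip_force: 0.0
t 3.58 ee [ 0.4522 -0.1942  0.0411] yaw -2.34 F [-0.3 -0.1 -0.7] w 0.0152 g 0.0
dp [ 0.782 -1.735 -0.993] rot [ 0.     -0.     -0.1023] q [ 0.72  0.27 -0.45  1.98  0.15  0.92 -1.42]
```

```bash
python3 -m pendant '[{"dp":[0,0,0],"rotation":[0,0,0],"jaw":0},{"dp":[0,0,0],"rotation":[0,0,0],"jaw":0},{"dp":[0,0,0],"rotation":[0,0,0],"jaw":0}]' 30
python3 -m pendant '[{"dp":[0,0,-0.2],"rotation":[0,0,0],"jaw":0},{"dp":[0,0,-0.4],"rotation":[0,0,0],"jaw":0},{"dp":[0,0,-0.7],"rotation":[0,0,0],"jaw":0},{"dp":[0,0,-1],"rotation":[0,0,0],"jaw":0},{"dp":[0,0,-1],"rotation":[0,0,0],"jaw":0}]'
python3 -c "from h import *;go(.578,.061,.19,34.5)"
```

```text
time: 3.95
ee_pos: [0.4522, -0.1942, 0.0411]
eef_rot: [1.0, -0.02, 0.0, 0.0]
ft_force: [0.5, -1.1, 0.1]
width: 0.0096
grip_force: 30.0
time: 4.58
ee_pos: [0.454, -0.1947, 0.1944]
eef_rot: [1.0, -0.02, 0.003, 0.001]
ft_force: [0.7, -0.3, -1.7]
width: 0.0099
grip_force: 30.0
t 4.58 ee [ 0.454  -0.1947  0.1944] yaw -2.34 F [ 0.7 -0.3 -1.7] w 0.0099 g 30.0
dp [ 0.756 -1.737  0.029] rot [ 0.0007 -0.0007 -0.1023] q [ 0.76  0.09 -0.47  1.82  0.04  1.24 -1.33]
```

```bash
python3 -m pendant '[{"dp":[0.38,-0.87,0],"rotation":[0,0,-0.03],"jaw":0},{"dp":[0.38,-0.87,0],"rotation":[0,0,-0.051],"jaw":0},{"dp":[0.38,-0.87,0],"rotation":[0,0,-0.051],"jaw":0},{"dp":[0.38,-0.87,0],"rotation":[0,0,-0.051],"jaw":0},{"dp":[0.38,-0.87,0],"rotation":[0,0,-0.051],"jaw":0}]'
python3 -c "from h import *;go(.578,.061,.19,34.5)"
```

```text
time: 5.2
ee_pos: [0.5137, -0.0676, 0.1903]
eef_rot: [0.99, 0.138, -0.001, 0.0]
ft_force: [-0.3, -0.9, -0.2]
width: 0.0096
grip_force: 30.0
t 5.2 ee [ 0.5137 -0.0676  0.1903] yaw 15.92 F [-0.3 -0.9 -0.2] w 0.0096 g 30.0
dp [ 0.647 -0.707  0.001] rot [-0.      0.0002 -0.0516] q [ 0.59  0.17 -0.6   1.76  0.1   1.25 -1.33]
```

```bash
python3 -m pendant '[{"dp":[0.65,-0.71,0],"rotation":[0,0,-0.025],"jaw":0},{"dp":[0.65,-0.71,0],"rotation":[0,0,-0.0516],"jaw":0},{"dp":[0.65,-0.71,0],"rotation":[0,0,-0.0516],"jaw":0},{"dp":[0.65,-0.71,0.25],"rotation":[0,0,-0.0516],"jaw":0},{"dp":[0.65,-0.71,0.25],"rotation":[0,0,-0.0516],"jaw":0},{"dp":[0.65,-0.71,0.25],"rotation":[0,0,-0.0516],"jaw":0}]'
python3 - <<'E'
from h import *;go(.578,.061,.14,34.5)
from bench import camera
a=[]
for n,(u,v) in(("top",(255,200)),("scene",(290,175))):
    c=camera(n);np.savez(n+"1.npz",**c);a.append(cv2.resize(c["image"][v-50:v+50,u-50:u+50],None,fx=4,fy=4,interpolation=cv2.INTER_CUBIC))
cv2.imwrite("pics/l.png",np.hstack(a)[:,:,::-1])
E
```

```text
time: 5.95
ee_pos: [0.5791, 0.0617, 0.1545]
eef_rot: [0.955, 0.296, 0.0, 0.0]
ft_force: [-0.3, 0.5, -0.9]
width: 0.0097
grip_force: 30.0
t 5.95 ee [0.5791 0.0617 0.1545] yaw 34.46 F [-0.3  0.5 -0.9] w 0.0097 g 30.0
dp [-0.009 -0.     0.097] rot [ 0.0001 -0.     -0.0001] q [ 0.38  0.37 -0.7   1.64  0.25  1.23 -1.33]
```

View pics/l.png

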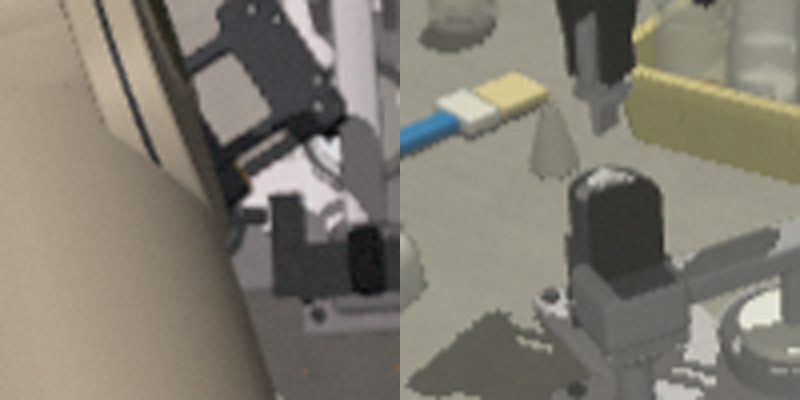

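Run:
```python
from h import *
s=np.load("scene1.npz");P=cloud(s);I=s["image"].astype(int)
e=np.array([.5791,.0617,.1545])
for z in(.132,.145): print(z,px(s,e*[1,1,0]+[0,0,z]))
u0,v0=px(s,[e[0],e[1],.135])[0].round().astype(int)
print(u0,v0)
for v in range(v0-12,v0+12): print(v,I[v,u0-13:u0+14].mean(1).astype(int).tolist())
d=P-e; m=(np.hypot(d[...,0],d[...,1])<.03)&(P[...,2]>.115)&(P[...,2]<.150)
vd=np.array([.346,.741]);vd/=np.hypot(*vd);sd=np.array([vd[1],-vd[0]])
for lo,hi in((.118,.127),(.127,.132),(.132,.141),(.141,.148)):
    k=d[m&(P[...,2]>lo)&(P[...,2]<hi)]*1000
    a=k[:,:2]@sd;b=k[:,:2]@vd; print(lo,len(k),"side",a.min().round(1),a.max().round(1),"depth",np.percentile(b,[0,10,50,100]).round(1))
```

```text
0.132 [[291.41451356 152.77269852]]
0.145 [[291.05976432 147.27553241]]
291 152
140 [149, 150, 150, 101, 53, 50, 91, 97, 103, 105, 92, 69, 53, 48, 48, 48, 46, 47, 47, 46, 65, 111, 114, 114, 115, 112, 118]
141 [147, 147, 150, 116, 57, 47, 81, 98, 101, 105, 93, 68, 51, 48, 50, 45, 49, 48, 47, 48, 64, 143, 147, 124, 115, 111, 116]
142 [148, 147, 150, 123, 60, 51, 75, 98, 103, 104, 93, 75, 53, 48, 48, 47, 48, 47, 46, 57, 144, 170, 169, 163, 158, 145, 141]
143 [148, 149, 151, 141, 72, 77, 72, 98, 103, 104, 93, 79, 57, 50, 47, 48, 45, 47, 84, 104, 147, 167, 143, 176, 158, 172, 168]
144 [149, 146, 147, 148, 129, 121, 95, 100, 102, 105, 93, 78, 54, 50, 46, 48, 49, 57, 142, 144, 126, 135, 120, 143, 137, 162, 160]
145 [146, 146, 148, 147, 147, 136, 101, 97, 98, 100, 91, 95, 62, 56, 49, 52, 72, 86, 125, 123, 119, 119, 119, 121, 123, 133, 129]
146 [148, 148, 147, 145, 148, 121, 99, 97, 95, 98, 96, 103, 93, 91, 63, 85, 92, 96, 100, 97, 118, 119, 120, 120, 117, 119, 119]
147 [149, 150, 148, 147, 146, 116, 102, 98, 99, 100, 99, 101, 102, 99, 89, 96, 98, 98, 99, 115, 115, 113, 115, 114, 118, 118, 11
[... 1726 characters left out ...]
, 149, 149, 147, 145, 144, 145, 144, 138, 137, 110, 110, 112, 114]
161 [126, 128, 124, 122, 120, 128, 144, 147, 147, 147, 148, 149, 150, 150, 147, 148, 146, 148, 146, 146, 145, 144, 145, 137, 138, 136, 138]
162 [127, 125, 124, 121, 119, 119, 141, 147, 146, 146, 149, 148, 149, 149, 150, 148, 148, 148, 149, 147, 146, 146, 145, 148, 148, 145, 148]
163 [126, 125, 122, 122, 120, 117, 133, 145, 146, 146, 147, 149, 149, 148, 148, 147, 147, 148, 150, 148, 150, 148, 146, 148, 147, 149, 148]
0.118 10 side -7.4 4.9 depth [-8.8 -8.1 -4.5  5.6]
0.127 15 side -6.9 5.1 depth [-8.8 -7.4 -2.5  6.6]
0.132 19 side -6.8 3.4 depth [-10.5  -9.1  -6.2   3.2]
0.141 18 side -16.6 10.8 depth [-15.3 -14.8 -11.3   0.2]
```

Run:
```python
from h import *
from scipy.optimize import least_squares
s=np.load("scene0.npz");t=np.load("top0.npz")
I=s["image"].astype(int).mean(2)
for v in (172,176,180,184,188): print(v,"u276:",I[v,276:312].astype(int).tolist())
# silhouette midpoint of the 34x18 grip, yaw 5, at heights
c,q=np.cos(np.radians(5)),np.sin(np.radians(5))
B=np.array([[a*17*c-b*9*q,a*17*q+b*9*c] for a in(1,-1) for b in(1,-1)])/1000
for z in(.110,.12,.13):
    for g in([.5475,-.041],[.5475,-.036]):
        p=px(s,np.c_[B+g,np.full(4,z)]); print(z,g,"umin",p[:,0].min().round(2),"umax",p[:,0].max().round(2),"v",p[:,1].round(1))
```

```text
172 u276: [138, 139, 138, 137, 138, 140, 101, 91, 144, 177, 177, 172, 127, 103, 87, 60, 61, 55, 52, 53, 55, 54, 55, 55, 54, 55, 54, 57, 65, 139, 141, 139, 140, 139, 137, 138]
176 u276: [138, 139, 138, 138, 136, 136, 79, 61, 61, 66, 70, 51, 51, 53, 55, 55, 55, 55, 51, 52, 50, 52, 49, 50, 51, 50, 49, 52, 54, 86, 140, 140, 138, 141, 140, 140]
180 u276: [138, 137, 139, 139, 141, 140, 96, 64, 61, 64, 66, 52, 51, 48, 51, 54, 48, 50, 52, 49, 51, 51, 50, 50, 49, 52, 49, 50, 48, 64, 138, 140, 139, 140, 140, 141]
184 u276: [141, 141, 141, 141, 141, 92, 92, 88, 83, 85, 85, 67, 50, 51, 51, 49, 51, 49, 51, 48, 51, 50, 51, 50, 50, 48, 51, 49, 50, 49, 141, 142, 142, 142, 142, 141]
188 u276: [143, 142, 141, 140, 141, 100, 64, 62, 61, 68, 85, 75, 52, 50, 48, 52, 49, 51, 53, 51, 51, 49, 52, 52, 51, 50, 51, 50, 52, 48, 104, 126, 140, 141, 133, 140]
0.11 [0.5475, -0.041] umin 287.53 umax 307.42 v [184.4 188.6 189.5 193.9]
0.11 [0.5475, -0.036] umin 286.55 umax 306.36 v [183.2 187.4 188.3 192.6]
0.12 [0.5475, -0.041] umin 287.2 umax 307.23 v [180.1 184.3 185.2 189.5]
0.12 [0.5475, -0.036] umin 286.22 umax 306.16 v [178.9 183.  183.9 188.2]
0.13 [0.5475, -0.041] umin 286.87 umax 307.04 v [175.7 179.9 180.8 185.1]
0.13 [0.5475, -0.036] umin 285.89 umax 305.96 v [174.5 178.6 179.5 183.8]
```

```bash
python3 -m pendant '[{"dp":[0,0,0.1],"rotation":[0,0,0],"jaw":0},{"dp":[0,0,0.2],"rotation":[0,0,0],"jaw":0},{"dp":[0,0,0.24],"rotation":[0,0,0],"jaw":0},{"dp":[0,0,0.27],"rotation":[0,0,0],"jaw":0},{"dp":[0,0,0.27],"rotation":[0,0,0],"jaw":0}]' 50
python3 -c "from h import *;go(.5785,.062,.098,34.5)
from bench import r;print(r.read_state()['torque'])"
```

```text
time: 6.68
ee_pos: [0.5788, 0.063, 0.1128]
eef_rot: [0.955, 0.297, -0.0, 0.0]
ft_force: [0.3, -1.1, -0.9]
width: 0.0099
grip_force: 50.0
t 6.67 ee [0.5788 0.063  0.1128] yaw 34.59 F [ 0.3 -1.1 -0.9] w 0.0099 g 50.0
dp [-0.005  0.004  0.098] rot [0.     0.0001 0.0003] q [ 0.37  0.41 -0.68  1.68  0.28  1.15 -1.36]
[-0.32928999 -0.20319655  0.02479112]
```

```bash
python3 -m pendant '[{"dp":[0,0,0.04],"rotation":[0,0,0],"jaw":0},{"dp":[0,0,0.08],"rotation":[0,0,0],"jaw":0},{"dp":[0,0,0.1],"rotation":[0,0,0],"jaw":0},{"dp":[0,0,0.12],"rotation":[0,0,0],"jaw":0},{"dp":[0,0,0.12],"rotation":[0,0,0],"jaw":0}]'
python3 - <<'E'
from h import *;go(.5785,.062,.098,34.5)
from bench import r,camera;print(r.read_state()['torque'])
E
```

```text
time: 7.3
ee_pos: [0.5792, 0.0631, 0.0978]
eef_rot: [0.955, 0.297, 0.0, 0.001]
ft_force: [-11.2, -4.4, 27.9]
width: 0.0095
grip_force: 50.0
t 7.3 ee [0.5792 0.0631 0.0978] yaw 34.59 F [-11.2  -4.4  27.9] w 0.0095 g 50.0
dp [-0.008  0.003 -0.001] rot [ 0.0003 -0.      0.0002] q [ 0.36  0.42 -0.68  1.69  0.29  1.12 -1.37]
[-9.47871659e-01  2.64946158e+00  1.89873481e-03]
```

```bash
python3 -m pendant '[{"dp":[0,0,-0.01],"rotation":[0,0,0.02],"jaw":0},{"dp":[0,0,-0.01],"rotation":[0,0,0.045],"jaw":0},{"dp":[0,0,-0.01],"rotation":[0,0,0.07],"jaw":0},{"dp":[0,0,-0.01],"rotation":[0,0,0.095],"jaw":0},{"dp":[0,0,-0.01],"rotation":[0,0,0.12],"jaw":0},{"dp":[0,0,-0.01],"rotation":[0,0,0.145],"jaw":0},{"dp":[0,0,-0.01],"rotation":[0,0,0.165],"jaw":0},{"dp":[0,0,-0.01],"rotation":[0,0,0.165],"jaw":0}]'
python3 - <<'E'
from h import *;go(.579,.063,.098,-36)
from bench import r,camera;print(r.read_state()['torque'])
E
```

```text
time: 8.3
ee_pos: [0.5799, 0.0633, 0.098]
eef_rot: [0.976, -0.216, 0.001, -0.0]
ft_force: [-0.5, -1.4, 10.1]
width: 0.01
grip_force: 50.0
t 8.3 ee [0.5799 0.0633 0.098 ] yaw -24.92 F [-0.5 -1.4 10.1] w 0.01 g 50.0
dp [-0.005  0.004 -0.   ] rot [-0.0002 -0.0004  0.0308] q [ 0.22  0.39 -0.5   1.7   0.2   1.1  -2.34]
[-0.3866971   0.08583826 -0.00804064]
```

```bash
python3 -m pendant '[{"dp":[0,0,0],"rotation":[0,0,0.012],"jaw":0},{"dp":[0,0,0],"rotation":[0,0,0.025],"jaw":0},{"dp":[0,0,0],"rotation":[0,0,0.025],"jaw":0},{"dp":[0,0,0],"rotation":[0,0,0.025],"jaw":0}]'
python3 - <<'E'
from h import *;go(.579,.063,.098,-36)
from bench import r,camera;print(r.read_state()['torque'])
E
```

```text
time: 8.8
ee_pos: [0.5797, 0.063, 0.098]
eef_rot: [0.957, -0.291, 0.001, -0.0]
ft_force: [-1.2, -2.3, 11.1]
width: 0.0095
grip_force: 50.0
t 8.8 ee [0.5797 0.063  0.098 ] yaw -33.82 F [-1.2 -2.3 11.1] w 0.0095 g 50.0
dp [-0.004  0.003 -0.   ] rot [-0.0002 -0.0003  0.006 ] q [ 0.2   0.38 -0.48  1.7   0.19  1.1  -2.49]
[-0.50546259  0.3555898  -0.01943968]
```

```bash
python3 -m pendant '[{"dp":[0,0,0],"rotation":[0,0,0.006],"jaw":0},{"dp":[0,0,0],"rotation":[0,0,0.012],"jaw":0},{"dp":[0,0,0],"rotation":[0,0,0.012],"jaw":0},{"dp":[0,0,0],"rotation":[0,0,0.012],"jaw":0}]'
python3 - <<'E'
from h import *;go(.579,.063,.098,-42)
from bench import r,camera;print(r.read_state()['torque'])
E
```

```text
time: 9.3
ee_pos: [0.5794, 0.0628, 0.098]
eef_rot: [0.945, -0.327, 0.001, 0.0]
ft_force: [-4.1, -3.1, 12.4]
width: 0.0095
grip_force: 50.0
t 9.3 ee [0.5794 0.0628 0.098 ] yaw -38.15 F [-4.1 -3.1 12.4] w 0.0095 g 50.0
dp [-0.003  0.    -0.   ] rot [-0.0001 -0.0003  0.0107] q [ 0.18  0.38 -0.45  1.7   0.18  1.1  -2.56]
[-0.66475219  0.79166846  0.02287089]
```

```bash
python3 -m pendant '[{"dp":[0,0,0],"rotation":[0,0,0],"jaw":0.4},{"dp":[0,0,0],"rotation":[0,0,0],"jaw":0.4},{"dp":[0,0,0],"rotation":[0,0,0],"jaw":0.4},{"dp":[0,0,-0.2],"rotation":[0,0,0],"jaw":0.4},{"dp":[0,0,-0.45],"rotation":[0,0,0],"jaw":0.4},{"dp":[0,0,-0.45],"rotation":[0,0,0],"jaw":0.4}]'
python3 -m pendant '[{"dp":[0,0,0],"rotation":[0,0,-0.48],"jaw":0.4},{"dp":[0,0,0],"rotation":[0,0,-0.48],"jaw":0.4},{"dp":[0,0,0],"rotation":[0,0,-0.48],"jaw":0.4},{"dp":[0,0,0],"rotation":[0,0,-0.48],"jaw":0.4},{"dp":[0,0,0],"rotation":[0,0,-0.48],"jaw":0.4},{"dp":[0,0,0],"rotation":[0,0,-0.48],"jaw":0.4},{"dp":[0,0,0],"rotation":[0,0,-0.48],"jaw":0.4},{"dp":[0,0,0],"rotation":[0,0,-0.48],"jaw":0.4}]'
python3 - <<'E'
from h import *;go(.579,.063,.098,142)
from bench import camera
P=cloud(camera("scene")).reshape(-1,3)
k=P[(np.hypot(P[:,0]-.579,P[:,1]-.063)<.03)&(P[:,2]>.098)&(P[:,2]<.138)];print(len(k),k.max(0),cv2.minAreaRect((k[:,:2]*1000).astype(np.float32)) if len(k) else 0)
E
```

```text
time: 10.05
ee_pos: [0.5804, 0.0637, 0.1669]
eef_rot: [0.945, -0.326, 0.002, -0.001]
ft_force: [-0.0, -1.0, -0.4]
width: 0.0348
grip_force: 0.0
time: 11.05
ee_pos: [0.5783, 0.0632, 0.1629]
eef_rot: [0.913, 0.408, -0.001, -0.0]
ft_force: [0.6, 0.7, -0.0]
width: 0.0349
grip_force: 0.0
t 11.05 ee [0.5783 0.0632 0.1629] yaw 48.19 F [ 0.6  0.7 -0. ] w 0.0349 g 0.0
dp [0.003 0.005 0.433] rot [-2.000e-04 -0.000e+00 -2.606e-01] q [ 0.36  0.35 -0.67  1.63  0.23  1.24 -1.08]
242 [0.59332988 0.07078473 0.13430727] ((576.5186767578125, 59.94960021972656), (11.567930221557617, 33.738136291503906), 64.1725082397461)
```

```bash
python3 -m pendant '[{"dp":[0,0,0],"rotation":[0,0,-0.26],"jaw":0.4},{"dp":[0,0,0],"rotation":[0,0,-0.26],"jaw":0.4},{"dp":[0,0,0],"rotation":[0,0,-0.26],"jaw":0.4},{"dp":[0,0,0],"rotation":[0,0,-0.26],"jaw":0.4},{"dp":[0,0,0],"rotation":[0,0,-0.26],"jaw":0.4},{"dp":[0,0,0],"rotation":[0,0,-0.26],"jaw":0.4},{"dp":[0,0,0],"rotation":[0,0,-0.26],"jaw":0.4},{"dp":[0,0,0],"rotation":[0,0,-0.26],"jaw":0.4}]'
python3 - <<'E'
from h import *;go(.579,.063,.098,142)
from bench import camera
a=[]
for n,(u,v) in(("top",(255,200)),("scene",(290,165))):
    c=camera(n);np.savez(n+"2.npz",**c);a.append(cv2.resize(c["image"][v-45:v+45,u-45:u+45],None,fx=4.4,fy=4.4,interpolation=cv2.INTER_CUBIC))
cv2.imwrite("pics/k.png",np.hstack(a)[:,:,::-1])
E
```

```text
time: 12.1
ee_pos: [0.5784, 0.0632, 0.1632]
eef_rot: [0.391, 0.92, -0.0, -0.001]
ft_force: [-0.0, 0.4, -0.6]
width: 0.0347
grip_force: 0.0
t 12.1 ee [0.5784 0.0632 0.1632] yaw 133.94 F [-0.   0.4 -0.6] w 0.0347 g 0.0
dp [-0.004  0.002  0.435] rot [-0.0001 -0.0001 -0.0224] q [ 0.55  0.43 -0.92  1.62  0.35  1.27  0.33]
```

View pics/k.png

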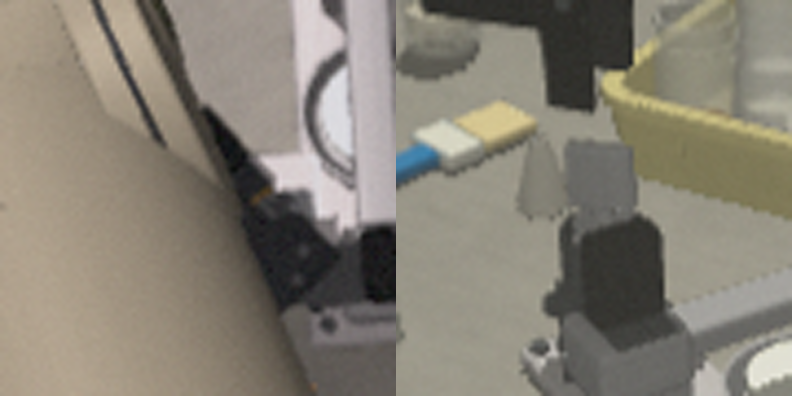

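The key is seated in the lock, with its head at crop (602,175) just behind the grip. I'll re-grip with the half turn and push to the stop.

```bash
python3 -m pendant '[{"dp":[0,0,0.1],"rotation":[0,0,-0.022],"jaw":0.4},{"dp":[0,0,0.3],"rotation":[0,0,-0.022],"jaw":0.4},{"dp":[0,0,0.43],"rotation":[0,0,-0.022],"jaw":0.4},{"dp":[0,0,0.43],"rotation":[0,0,-0.022],"jaw":0.4},{"dp":[0,0,0.43],"rotation":[0,0,-0.022],"jaw":0},{"dp":[0,0,0.43],"rotation":[0,0,-0.022],"jaw":0},{"dp":[0,0,0.43],"rotation":[0,0,-0.022],"jaw":0},{"dp":[0,0,0.43],"rotation":[0,0,-0.022],"jaw":0}]'
python3 -m pendant '[{"dp":[0,0,0],"rotation":[0,0,0],"jaw":0},{"dp":[0,0,0],"rotation":[0,0,0],"jaw":0},{"dp":[0,0,0],"rotation":[0,0,0],"jaw":0}]'
python3 - <<'E'
from h import *;go(.579,.063,.098,142)
from bench import r;print(r.read_state()['torque'])
E
```

```text
time: 13.2
ee_pos: [0.579, 0.063, 0.1]
eef_rot: [0.328, 0.945, -0.0, 0.0]
ft_force: [-0.9, -0.6, 4.0]
width: 0.0094
grip_force: 50.0
time: 13.58
ee_pos: [0.579, 0.063, 0.1]
eef_rot: [0.328, 0.945, -0.0, 0.0]
ft_force: [-1.0, -1.4, 6.0]
width: 0.0095
grip_force: 50.0
t 13.57 ee [0.579 0.063 0.1  ] yaw 141.67 F [-1.  -1.4  6. ] w 0.0095 g 50.0
dp [ 0.    -0.     0.014] rot [ 0.      0.0001 -0.0009] q [ 0.53  0.5  -0.91  1.68  0.42  1.17  0.41]
[-0.22530056  0.31839283  0.01448509]
```

Now turn clockwise until the torque shows the stop.

```bash
python3 -m pendant '[{"dp":[0,0,0],"rotation":[0,0,0.008],"jaw":0},{"dp":[0,0,0],"rotation":[0,0,0.015],"jaw":0},{"dp":[0,0,0],"rotation":[0,0,0.015],"jaw":0},{"dp":[0,0,0],"rotation":[0,0,0.015],"jaw":0}]'
python3 -c "
from h import *;go(.579,.063,.098,142)
from bench import r;print(r.read_state()['torque'])"
python3 -m pendant '[{"dp":[0,0,0],"rotation":[0,0,0.008],"jaw":0},{"dp":[0,0,0],"rotation":[0,0,0.015],"jaw":0},{"dp":[0,0,0],"rotation":[0,0,0.015],"jaw":0},{"dp":[0,0,0],"rotation":[0,0,0.015],"jaw":0}]'
python3 -c "
from h import *;go(.579,.063,.098,142)
from bench import r;print(r.read_state()['torque'])"
```

```text
time: 14.08
ee_pos: [0.5789, 0.063, 0.1]
eef_rot: [0.372, 0.928, -0.0, 0.0]
ft_force: [-1.9, -1.4, 6.6]
width: 0.0095
grip_force: 50.0
t 14.07 ee [0.5789 0.063  0.1   ] yaw 136.32 F [-1.9 -1.4  6.6] w 0.0095 g 50.0
dp [-0.001  0.001  0.013] rot [-0.0001  0.0001 -0.0158] q [ 0.52  0.49 -0.9   1.69  0.41  1.17  0.33]
[-0.38979609  0.4626168   0.44104003]
time: 14.58
ee_pos: [0.5789, 0.0631, 0.1]
eef_rot: [0.415, 0.91, -0.0, 0.0]
ft_force: [-3.5, -1.9, 5.3]
width: 0.0103
grip_force: 50.0
t 14.57 ee [0.5789 0.0631 0.1   ] yaw 130.97 F [-3.5 -1.9  5.3] w 0.0103 g 50.0
dp [-0.001  0.     0.013] rot [-0.0001  0.0002 -0.0306] q [ 0.51  0.49 -0.88  1.69  0.4   1.16  0.24]
[-0.439826    0.35147058  0.97789038]
```

```bash
python3 -m pendant '[{"dp":[0,0,0],"rotation":[0,0,0],"jaw":0.4},{"dp":[0,0,0],"rotation":[0,0,0],"jaw":0.4},{"dp":[0,0,0],"rotation":[0,0,0],"jaw":0.4},{"dp":[0,0,-0.2],"rotation":[0,0,0],"jaw":0.4},{"dp":[0,0,-0.5],"rotation":[0,0,0],"jaw":0.4},{"dp":[0,0,-0.5],"rotation":[0,0,0],"jaw":0.4}]'
python3 -c "
from h import *;go(.5482,-.0396,.175,185)"
```

```text
time: 15.32
ee_pos: [0.5805, 0.0639, 0.1778]
eef_rot: [0.416, 0.91, 0.001, 0.002]
ft_force: [1.1, 0.6, -0.9]
width: 0.0345
grip_force: 0.0
t 15.32 ee [0.5805 0.0639 0.1778] yaw 130.89 F [ 1.1  0.6 -0.9] w 0.0345 g 0.0
dp [-0.381 -0.615  0.017] rot [ 0.0004  0.0008 -0.1503] q [ 0.54  0.41 -0.92  1.6   0.34  1.29  0.29]
```

```bash
python3 -m pendant '[{"dp":[-0.38,-0.61,0],"rotation":[0,0,-0.03],"jaw":0.8},{"dp":[-0.38,-0.61,0],"rotation":[0,0,-0.06],"jaw":0.8},{"dp":[-0.38,-0.61,0],"rotation":[0,0,-0.09],"jaw":0.8},{"dp":[-0.38,-0.61,0],"rotation":[0,0,-0.12],"jaw":0.8},{"dp":[-0.38,-0.61,0],"rotation":[0,0,-0.15],"jaw":0.8},{"dp":[-0.38,-0.61,0],"rotation":[0,0,-0.15],"jaw":0.8},{"dp":[-0.38,-0.61,0],"rotation":[0,0,-0.15],"jaw":0.8}]'
python3 - <<'E'
from h import *;go(.5482,-.0396,.111,185)
from bench import camera
a=[]
for n,(u,v) in(("top",(275,205)),("scene",(295,175))):
    c=camera(n);np.savez(n+"3.npz",**c);a.append(cv2.resize(c["image"][v-45:v+45,u-45:u+45],None,fx=4.4,fy=4.4,interpolation=cv2.INTER_CUBIC))
cv2.imwrite("pics/m.png",np.hstack(a)[:,:,::-1])
E
```

```text
time: 16.2
ee_pos: [0.5468, -0.0398, 0.1741]
eef_rot: [-0.041, 0.999, 0.0, -0.0]
ft_force: [0.1, -0.6, 0.4]
width: 0.0696
grip_force: 0.0
t 16.2 ee [ 0.5468 -0.0398  0.1741] yaw -175.32 F [ 0.1 -0.6  0.4] w 0.0696 g 0.0
dp [-0.01   0.001  0.421] rot [ 0.     -0.0001 -0.0009] q [ 0.88  0.39 -1.08  1.69  0.36  1.28  1.38]
```

View pics/m.png

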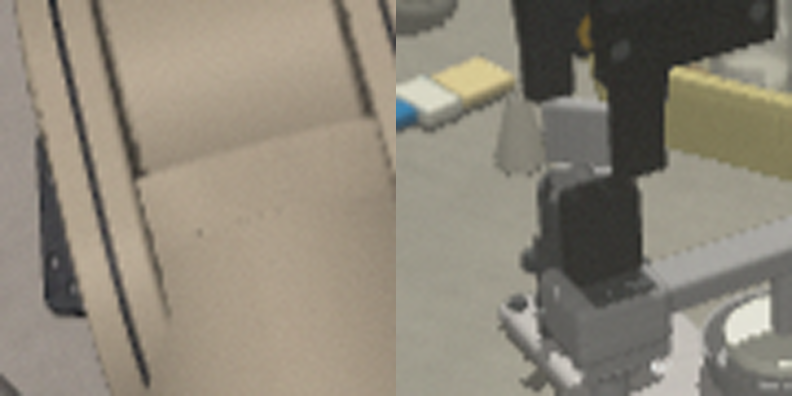

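The near finger (640,120) is on the near side of the grip and the far finger (545,50) is beyond it. The key stays in the lock at (575,130). I'll descend and grip.

```bash
python3 -m pendant '[{"dp":[-0.01,0,0.1],"rotation":[0,0,0],"jaw":0.8},{"dp":[-0.01,0,0.25],"rotation":[0,0,0],"jaw":0.8},{"dp":[-0.01,0,0.35],"rotation":[0,0,0],"jaw":0.8},{"dp":[-0.01,0,0.42],"rotation":[0,0,0],"jaw":0.8},{"dp":[-0.01,0,0.42],"rotation":[0,0,0],"jaw":0.8}]'
python3 -m pendant '[{"dp":[0,0,0],"rotation":[0,0,0],"jaw":0},{"dp":[0,0,0],"rotation":[0,0,0],"jaw":0},{"dp":[0,0,0],"rotation":[0,0,0],"jaw":0},{"dp":[0,0,0],"rotation":[0,0,0],"jaw":0},{"dp":[0,0,0],"rotation":[0,0,0],"jaw":0},{"dp":[0,0,0],"rotation":[0,0,0],"jaw":0},{"dp":[0,0,0],"rotation":[0,0,0],"jaw":0},{"dp":[0,0,0],"rotation":[0,0,0],"jaw":0}]' 40
python3 -c "
from h import *;go(.5482,-.0396,.111,185)"
```

```text
time: 16.92
ee_pos: [0.5481, -0.0396, 0.1109]
eef_rot: [-0.043, 0.999, 0.0, -0.0]
ft_force: [-0.3, -0.2, 1.1]
width: 0.0696
grip_force: 0.0
time: 17.92
ee_pos: [0.5485, -0.0404, 0.1116]
eef_rot: [-0.042, 0.999, -0.0, 0.0]
ft_force: [-0.2, -4.0, 0.6]
width: 0.0181
grip_force: 40.0
t 17.93 ee [ 0.5485 -0.0404  0.1116] yaw -175.16 F [-0.2 -4.   0.6] w 0.0181 g 40.0
dp [0.002 0.006 0.004] rot [-0.0001  0.     -0.0004] q [ 0.84  0.46 -1.04  1.75  0.43  1.18  1.33]
```

```bash
python3 -m pendant '[{"dp":[0,0.03,0],"rotation":[0,0,0],"jaw":0},{"dp":[0,0.06,0],"rotation":[0,0,0],"jaw":0},{"dp":[0,0.085,0],"rotation":[0,0,0],"jaw":0},{"dp":[0,0.085,0],"rotation":[0,0,0],"jaw":0},{"dp":[0,0.085,0],"rotation":[0,0,0],"jaw":0}]'
python3 -c "
from h import *;go(.5482,-.0396,.111,185)"
```

```text
time: 18.55
ee_pos: [0.5475, -0.0279, 0.1116]
eef_rot: [-0.042, 0.999, -0.001, 0.0]
ft_force: [1.6, -7.5, 0.9]
width: 0.0176
grip_force: 40.0
t 18.55 ee [ 0.5475 -0.0279  0.1116] yaw -175.16 F [ 1.6 -7.5  0.9] w 0.0176 g 40.0
dp [ 0.002 -0.078  0.004] rot [-0.0002  0.     -0.0004] q [ 0.82  0.46 -1.04  1.76  0.43  1.18  1.31]
```

```bash
python3 -m pendant '[{"dp":[-0.025,0,-0.084],"rotation":[0,0,0],"jaw":0},{"dp":[-0.055,0,-0.166],"rotation":[0,0,0],"jaw":0},{"dp":[-0.093,0,-0.245],"rotation":[0,0,0],"jaw":0},{"dp":[-0.135,0,-0.322],"rotation":[0,0,0],"jaw":0},{"dp":[-0.183,0,-0.395],"rotation":[0,0,0],"jaw":0},{"dp":[-0.237,0,-0.465],"rotation":[0,0,0],"jaw":0},{"dp":[-0.296,0,-0.529],"rotation":[0,0,0],"jaw":0},{"dp":[-0.36,0,-0.59],"rotation":[0,0,0],"jaw":0}]'
python3 -m pendant '[{"dp":[0,0,0],"rotation":[0,0,0],"jaw":0},{"dp":[0,0,0],"rotation":[0,0,0],"jaw":0},{"dp":[0,0,0],"rotation":[0,0,0],"jaw":0},{"dp":[0,0,0],"rotation":[0,0,0],"jaw":0}]'
python3 - <<'E'
from h import *;go(.5482,-.0396,.111,185)
from bench import camera
c=camera("scene");cv2.imwrite("pics/e.png",cv2.resize(c["image"][90:320,200:400],None,fx=2.6,fy=2.6,interpolation=cv2.INTER_CUBIC)[:,:,::-1])
E
```

```text
time: 19.55
ee_pos: [0.5991, -0.0238, 0.1987]
eef_rot: [-0.042, 0.999, -0.001, -0.003]
ft_force: [-5.4, -7.6, -3.7]
width: 0.018
grip_force: 40.0
time: 20.05
ee_pos: [0.5996, -0.0237, 0.199]
eef_rot: [-0.042, 0.999, -0.001, -0.002]
ft_force: [-4.5, -7.9, -0.1]
width: 0.0177
grip_force: 40.0
t 20.05 ee [ 0.5996 -0.0237  0.199 ] yaw -175.18 F [-4.5 -7.9 -0.1] w 0.0177 g 40.0
dp [ 0.348 -0.076  0.589] rot [-0.0003 -0.0007 -0.0005] q [ 0.74  0.49 -1.04  1.52  0.42  1.38  1.32]
```

View pics/e.png

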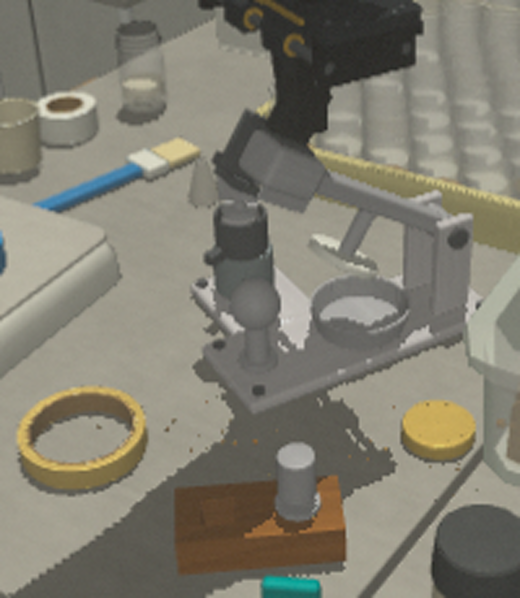

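The arm is raised with the ball exposed at (255,305). The key sits seated in the lock at (240,205), and the round key is untouched in its stand at (297,480). Handing in.

```bash
python3 -c "
from bench import r;print(r.close_job())"
```

```text
the job is handed in; nothing more can be done
None
```

The flat key is in the lock and turned to its stop, the latch was pulled clear, and the arm is held open with its grip about 87 mm higher; the round key is still in its stand, and I handed the job in at about 20 s (no verdict was returned).

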